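Lock a block in the drill jig with its bayonet bolt

TASK

The hardwood block lies loose in the nest of the drill jig; clamp it ready for drilling. With the fingertips, push the jig's upright ball handle along its slot all the way forward, so that the bolt drives the block home against the end stop, then turn the corner: push the handle over sideways into the side leg of the slot and down to the end of that leg, so that the bolt is locked. Only push: do not lift or carry the block, and leave the steel block, the tape roll and the brass bar where they lie.

Things in the scene. Friction and masses are not known exactly. Their poses are not given: they have to be found in the camera images.
- jig: Drill jig fixed on the bench: grey cast base 104 x 255 x 12 mm (x, y, z) with a bolt barrel at one end, a nest for the block between low rails and an end stop at the other. Origin: on the bench, under the middle of the base; z up, y from the bolt end towards the end stop, x across; -x is the long side nearer the robot.
- slot_corner (a point): Corner of the L-shaped slot in the round aluminium barrel (radius 20 mm, along y, y = -122 to -40 mm, axis at x = 0, z = 33 mm). At x = 0, y = -60, z = 53 mm in the jig's frame, on the barrel's top. The long leg runs from y = -105 mm along the top to this corner; from here the side leg goes round the barrel's -x side.
- stop_face (a point): Middle of the end stop's face, at x = 0, y = +112, z = 33 mm in the jig's frame. The nest in front of it is 64 mm wide, its floor (the base's top) 12 mm above the bench, the rails' tops 26 mm. A drill plate with a bush stands out from the stop over the block, from y = +42 mm on: underside 54 mm, bush's rim 66 mm above the bench.
- bolt (a joint): How far the bolt has been pushed forward along the jig's +y, in m: 0 at the rear end of the slot, 0.045 at the forward end, where the stem faces the side leg (the stem can enter the leg from 0.042 on). It has stiff friction of about 4 N, which holds it where it is left.
- bolt_handle (a joint): Turn of the handle about the bolt's axis, in rad: 0 upright in the long leg, growing as its ball swings over towards the jig's -x and down; 1.40 (80 degrees, ball nearly level with the axis) is the end of the side leg. The slot stops it near 0 until the bolt is fully forward. Friction (about 1 N at the ball) holds it where it is left.
- knob (a point): Centre of the black ball of the handle, radius 11 mm, 62 mm from the bolt's axis on a steel stem of 8 mm diameter. With the handle upright it is at x = 0, y = -105 mm + bolt travel, z = 95 mm in the jig's frame; at the end of the side leg at x = -61 mm, z = 44 mm.
- nose: Rubber-faced nose at the front of the bolt, 18 mm diameter, which springs back into the bolt by up to 8 mm (0.5 N per mm). Origin on the bolt's axis, 17 mm behind its face; y forward as the jig's. Unsprung, the face is at y = -18 mm + bolt travel in the jig's frame. With the bolt fully forward and the block home it is pressed in about 5 mm.
- block: Loose hardwood block, 60 x 90 x 35 mm (x, y, z), lying in the jig's nest with its length along the jig's y. Origin: centre of its underside. Home against the end stop its origin is at y = +67 mm in the jig's frame.
- steel_block: Bystander: dark steel block 68 x 66 x 62 mm on the bench beyond or to the right of the jig. Origin: centre of its underside.
- tape: Bystander: roll of tape, 104 mm across, 25 mm high, lying on the bench beyond or to the right of the jig. Origin: centre of its underside.
- bar: Bystander: brass bar 12 x 110 x 12 mm on the bench in front of the jig. Origin: centre of its underside.

How it is judged (in metres and radians):
On the way, in this order (a step that is already met when the one before it is completed fails the run):
1. the handle has been pushed to the forward end of the long leg (value of joint bolt above 0.041 m), for 0.05 s.
2. the handle has been swung over to the end of the side leg (value of joint bolt above 0.041 m and value of joint bolt_handle above 1.25 rad), for 0.2 s.
At the end, for the whole second after the job is handed in: The bolt is forward (travel over 41 mm), the handle is over at the end of the side leg (over 1.25 rad of 1.40), the block lies flat and square on the nest's floor within 2 mm of the end stop, at rest, and the bolt's nose presses on it with more than 0.8 N (all of step 2 and y of block in the frame of jig above 0.065 m and z of block in the frame of jig below 0.015 m and angle between the y axis of block and the y axis of jig, either way round below 0.06 rad and contact force between nose and block above 0.8 N and linear speed of block below 0.01 m/s); the robot touches nothing.
It fails at once if the block is lifted off the nest's floor or tipped (z of block in the frame of jig above 0.018 m or angle between block's own z axis and vertical above 0.15 rad).
It fails at once if the steel block, the tape roll or the brass bar is moved by more than 15 mm (distance of any of steel_block, tape, bar from where it was at the start of the episode above 0.015 m).
It also fails if it takes over 40 s, if anything falls off the work surface, if the arm or the gripper's body presses on something with over 40 N, if the wrist force passes 120 N, or if a joint passes its speed limit or range.

ROBOT

A 7-joint arm with a two-finger parallel gripper is mounted at the origin on a cart in front of the work surface, level with it; the furniture and walls round the work are solid. World frame = base frame: x ahead of the robot, y to its left, z up, the work surface at z = 0. Lengths are in mm, angles in rad, forces in N, time in s.
With the tool pointing down it reaches from about 400 to 875 mm from the base axis. Payload 6.5 kg.
Tool frame: the origin (TCP) lies on the centre line of the jaws, within the pads' length; the fingertips stand 8 mm ahead of it and the grasp point (between the pads) lies 11 mm behind it (bot.finger_overhang is the distance from the TCP to the fingertips, in mm); z points along the fingers, y is the line along which they close (so a half turn about z gives the same grasp; the last joint's range is limited). The gripper opens to 88 mm and grips with 3 to 60 N. Pads are 18 mm wide; open, the fingers measure 123 mm over their backs; the gripper's body (75 mm by 187 mm) begins 45 mm behind the grasp point.
Start: joints at [1.2, 0.536, -0.004, 1.538, 0.003, 1.067, -0.071], TCP at [195.063, -620.033, 246.716] pointing down, gripper open.
Joint ranges: [-2.7, 2.7], [-0.37, 2.16], [-1.27, 1.26], [0.24, 2.4], [-1.31, 4.45], [0.19, 1.91], [-2.76, 2.76]. Speed limits (rad/s): [2.39, 2.39, 3.14, 3.14, 3.14, 3.14, 3.14].

INTERFACE

Orientations are given as a unit quaternion [x, y, z, w].
In Python, from bench import bot, eyes, ticket gives the robot as it stands.
- The arm moves only by the tool step_arm, never from a script. Its arguments are lists of equal length, an entry for each row: "grip": the opening, from 0 (shut) to 1 (fully open); "offset": the shift along the tool's x, y, z in mm, a list of three; "turn": the turn about the tool's z in rad. In form: {"grip": [grip, ...], "offset": [[dx, dy, dz], ...], "turn": [turn, ...]}. A call has exactly 5 rows; each row is the pose to reach, as a shift and turn from the pose commanded when the call began, along the tool's axes at that moment; what a row does not reach only later rows make up. A row lasts 1/8 s, in which the tool goes at most 62.5 mm and 10.7 degrees, less where a joint would pass 70% of its speed; a pose out of reach is approached as far as the arm can. A call with a gripper value outside its range is refused whole. The fingers move at their own pace and stop on an object; "squeeze" is the grip in N (left out, the last holds). Time passes only in rows, so rows that repeat a pose let the fingers close, or fill a call up. It gives the time, the measured TCP pose, the force, the opening and the grip force at its end, in the units of the state.
- bot.observe(): the state, without advancing time (a new reading comes with each control period).
- eyes.snapshot(name): name is "scene" or "top"; returns the picture (480x640x3 uint8, red, green, blue); there is no depth.
- eyes.calibration(name): a dict with "vertical_fov" (degrees; the focal length in pixels is half the picture's height over the tangent of half this angle, whatever the lens; pixels are square), "cx", "cy" (the principal point, pixels), "k1" (the pictures are not rectified: a ray, as slopes to the right and down, at radius r is drawn at 1 + k1 r^2 times it, then the intrinsics apply), "R" (3x3) and "t" (3): a world point X has camera coordinates R X + t. Camera axes: x right, y down, z forward; pixel columns grow to the right and rows downward; lengths in mm; the calibration is good to about 2 mm. A picture is of the moment at which its call begins. calibration takes no time and is no camera call.
- ticket.close_job(): hands the job in; it is judged then, once.
The state is a dict: "clock": time; "joints": joint angles; "dq": joint speeds; "joint_torque": joint torques, N m; "position": TCP position; "tool_rot": TCP orientation; "force": force on the tool from outside, world axes, zero at the start; "torque": the same for the moment, N m; "grip_width": finger opening in mm; "grip_force": force on a finger pad.
Only numpy, scipy, OpenCV 4.12 (cv2) and the standard library are available. Lean on these libraries where they do the work, as an engineer would, in place of code of your own. Each camera call takes 0.05 s, during which the arm holds its last target. There are 200 camera calls.

## Working session

There is one attempt and no reset: what is moved stays moved. The work goes in short steps, Python scripts to look and compute and a tool call to move; the robot and the scene stay as the last step left them, time stands still between calls to the robot, and variables do not carry over. Pictures are saved under pics/ and viewed, at most 10 in all, crops included, and the job is handed in when it is done.

Besides the shell and the picture viewer there is one more tool, called after ">>>" as name([rows], argument=value, ...), one row to a line, values as JSON. step_arm: Moves the arm, as the interface text tells. Its arguments: {"type":"object","properties":{"grip":{"type":"array"},"offset":{"type":"array"},"turn":{"type":"array"},"squeeze":{"type":"number"}},"required":["grip","offset","turn"]}

```bash
ls; mkdir -p pics; python3 - <<'E'
from bench import bot, eyes
import cv2
for n in("scene","top"):
    im=eyes.snapshot(n); cv2.imwrite(f"pics/{n}0.png",im[:,:,::-1]); print(n,eyes.calibration(n))
s=bot.observe(); print(s)
E
```

```text
pics
scene {'vertical_fov': 44.01754813950597, 'cx': 302.30175789594716, 'cy': 234.64080465558584, 'k1': -0.026502774237919895, 'R': array([[ 0.04488574, -0.99887119, -0.01554399],
       [-0.79414757, -0.02623786, -0.6071583 ],
       [ 0.6060651 ,  0.03959698, -0.79442884]]), 't': array([ 70.5970204 , 559.68801428, 836.47479482])}
top {'vertical_fov': 56.0412680784197, 'cx': 324.53435292598243, 'cy': 238.429503585277, 'k1': 0.014820294757444005, 'R': array([[-0.02321209, -0.99968048,  0.01000671],
       [-0.9954233 ,  0.02218278, -0.09295364],
       [ 0.09270197, -0.01211856, -0.99562015]]), 't': array([ 90.55483913, 625.08980799, 975.7518047 ])}
{'clock': 0.1, 'joints': array([ 1.19979064,  0.53709047, -0.00442042,  1.53879276,  0.00260986,
        1.0672979 , -0.07122812]), 'dq': array([ 0.00029069, -0.0014686 , -0.00030161, -0.00123046, -0.00076738,
        0.00132891,  0.00011719]), 'joint_torque': array([ 1.79570598e-03, -5.72081459e+01,  9.93387736e-01, -2.52233863e+01,
       -5.61870926e-02,  1.34515943e-02,  6.99167913e-05]), 'position': array([ 194.87795286, -619.5174163 ,  245.91962476]), 'tool_rot': array([ 9.88406351e-01,  1.51829704e-01, -1.86405537e-04, -7.69200381e-04]), 'force': array([ 0.06621766, -0.00368082,  0.08364848]), 'torque': array([ 0.00232281, -0.00338291, -0.01430349]), 'grip_force': 0.0, 'grip_width': 88.47802248882005}
```

View pics/scene0.png

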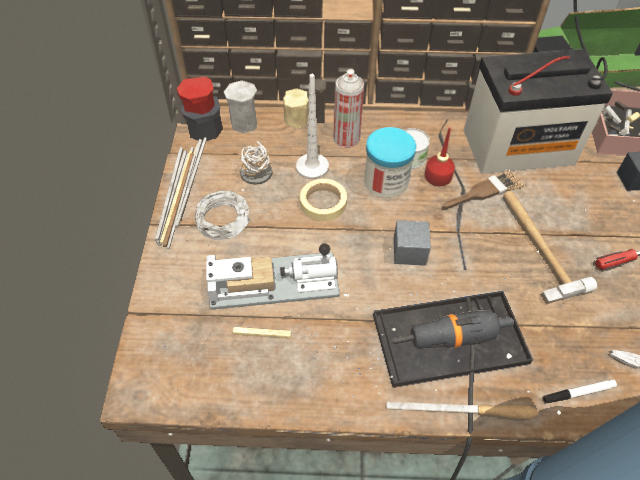

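View pics/top0.png

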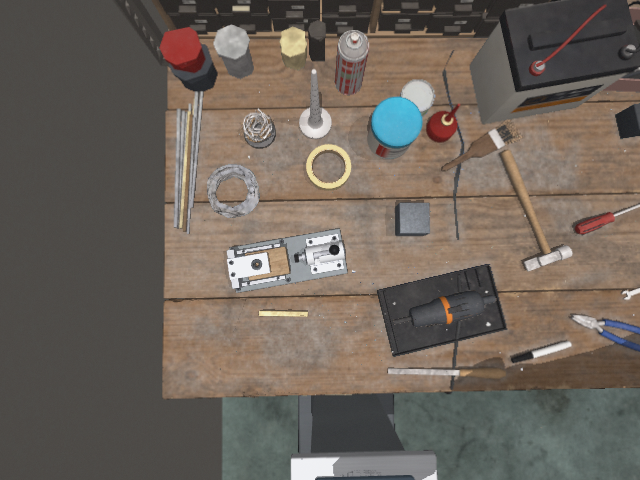

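The jig is in the middle, with the ball at about (334,250) in top and (324,249) in scene. The bolt end is on the right and the stop on the left. The steel block is at (412,218) and the tape at (328,167), both in top; the bar is at (283,314). I'll take enlarged crops for the corners.

```bash
python3 - <<'E'
import cv2
a=cv2.imread("pics/top0.png")[220:300,215:360]; b=cv2.imread("pics/scene0.png")[235:315,200:345]
cv2.imwrite("pics/c0.png",cv2.resize(cv2.vconcat([a,b])[:, :],None,fx=3.7,fy=3.7,interpolation=cv2.INTER_CUBIC))
E
```

```text
(no output)
```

View pics/c0.png

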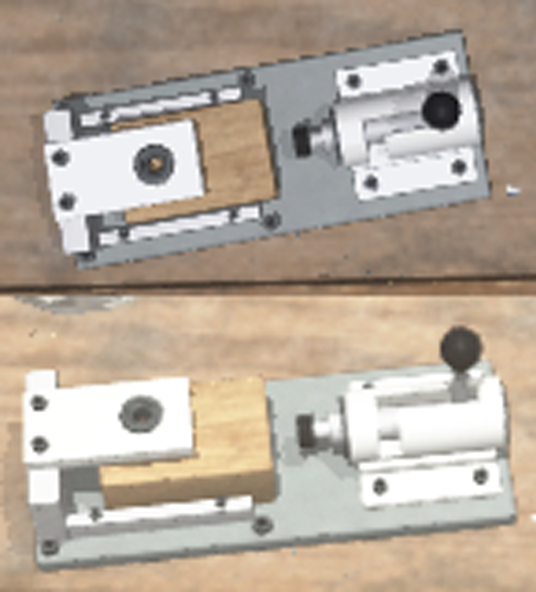

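Crop: base corners (top) at crop (463,30), (490,195), (82,266); ball (441,110), bush (154,163). In scene: ball (461,348), bush (142,413), near corners (514,520), (40,568). Now a pose fit.

```bash
cat > h.py <<'E'
import numpy as np
from bench import eyes
def proj(n,X):
    c=eyes.calibration(n); p=c["R"]@np.asarray(X,float)+c["t"]; s=p[:2]/p[2]; s=s*(1+c["k1"]*(s@s))
    return s*240/np.tan(np.radians(c["vertical_fov"]/2))+[c["cx"],c["cy"]]
def jig2w(q,P):
    c,s=np.cos(q[2]),np.sin(q[2]); return np.array([q[0]+c*P[0]-s*P[1],q[1]+s*P[0]+c*P[1],P[2]])
E
python3 - <<'E'
from h import *
from scipy.optimize import least_squares
T=lambda u,v:(215+u/3.7,220+v/3.7)
S=lambda u,v:(200+u/3.7,235+(v-296)/3.7)
B=lambda q:(0,q[4],66); K=lambda q:(0,-105+q[3],95)
obs=[("top",T(463,30),lambda q:(52,-127.5,12)),("top",T(490,195),lambda q:(-52,-127.5,12)),("top",T(82,266),lambda q:(-52,127.5,12)),
("top",T(441,110),K),("top",T(154,163),B),("scene",S(461,348),K),("scene",S(142,413),B),("scene",S(514,520),lambda q:(-52,-127.5,12)),("scene",S(40,568),lambda q:(-52,127.5,12))]
f=lambda q:np.concatenate([proj(n,jig2w(q,P(q)))-o for n,o,P in obs])
r=least_squares(f,[600,100,0,0,70],x_scale=[100,100,.1,10,10],loss="soft_l1")
q=r.x;print(q,f(q).reshape(-1,2).round(1))
for P in(K(q),(0,-60,95),(-61,-60,44)):print(jig2w(q,P))
E
```

```text
[5.80551601e+02 1.57031719e+02 1.54751860e-01 2.12319110e+00
 6.35332718e+01] [[ 0.5 -0.1]
 [ 1.5  0.5]
 [-0.4  1.6]
 [ 1.1  0.2]
 [ 1.3  0.5]
 [-0.9 -0.2]
 [-0.9 -0.4]
 [ 0.2 -1.6]
 [-2.3 -1.2]]
[596.4085107   55.38430804  95.        ]
[589.79969679  97.74873085  95.        ]
[529.52865849  88.34650017  44.        ]
```

>>> step_arm([
  [46, -38, 0],
  [92, -76, 0],
  [138, -115, 0],
  [185, -153, 0],
  [231, -192, 0],
], grip=[0, 0, 0, 0, 0], turn=[0.03, 0.06, 0.09, 0.12, 0.15])

```text
clock: 0.72
position: [358.6, -365.7, 246.6]
tool_rot: [0.997, 0.077, -0.0, -0.0]
force: [0.5, 0.5, 0.2]
grip_width: 40.5
grip_force: 0.0
```

```bash
cat >> h.py <<'E'
from bench import bot
from scipy.spatial.transform import Rotation as Ro
Q=[580.55,157.03,0.1548]
def st(goal=None):
    s=bot.observe(); R=Ro.from_quat(s["tool_rot"]).as_matrix(); p=np.array(s["position"])
    d=p-[Q[0],Q[1],0]; c,sn=np.cos(Q[2]),np.sin(Q[2])
    print("t",s["clock"],"pos",p.round(1),"jig",np.round([c*d[0]+sn*d[1],-sn*d[0]+c*d[1],d[2]],1),"F",s["force"].round(1),"w",round(s["grip_width"],1),"yaw",round(np.arctan2(R[1,0],R[0,0]),3))
    if goal is not None: print("tool offset",(R.T@(jig2w(Q,goal)-p)).round(1))
E
python3 -c "
from h import *
st((0,-146,200))"
```

```text
t 0.725 pos [ 358.6 -365.7  246.6] jig [-299.9 -482.2  246.6] F [0.5 0.5 0.2] w 40.5 yaw 0.154
tool offset [ 299.6 -336.5   46.6]
```

>>> step_arm([
  [40, -45, 0],
  [80, -90, 0],
  [120, -135, 0],
  [160, -180, 0],
  [200, -225, 0],
], grip=[0, 0, 0, 0, 0], turn=[0, 0, 0, 0, 0])

```text
clock: 1.35
position: [521.3, -112.8, 246.6]
tool_rot: [0.997, 0.077, -0.0, 0.0]
force: [0.4, -1.6, 0.5]
grip_width: 0.5
grip_force: 0.0
```

>>> step_arm([
  [40, -45, 15],
  [80, -90, 30],
  [100, -112, 46],
  [100, -112, 46],
  [100, -112, 46],
], grip=[0, 0, 0, 0, 0], turn=[0, 0, 0, 0, 0])

```text
clock: 1.98
position: [601.8, 10.3, 200.6]
tool_rot: [0.997, 0.077, -0.0, 0.0]
force: [0.4, -0.4, 0.4]
grip_width: 0.4
grip_force: 0.0
```

```bash
python3 -c "
from h import *
st((0,-146,90))
import cv2
for n in('top','scene'):
  im=eyes.snapshot(n); cv2.imwrite(f'pics/{n}1.png',im[:,:,::-1])
a=cv2.imread('pics/top1.png')[180:320,215:405];b=cv2.imread('pics/scene1.png')[180:320,200:390]
cv2.imwrite('pics/c1.png',cv2.resize(cv2.hconcat([a,b]),None,fx=2.1,fy=2.1,interpolation=cv2.INTER_CUBIC))"
```

```text
t 1.975 pos [601.8  10.3 200.6] jig [  -1.7 -148.2  200.6] F [ 0.4 -0.4  0.4] w 0.4 yaw 0.154
tool offset [  1.8  -2.3 110.6]
```

View pics/c1.png

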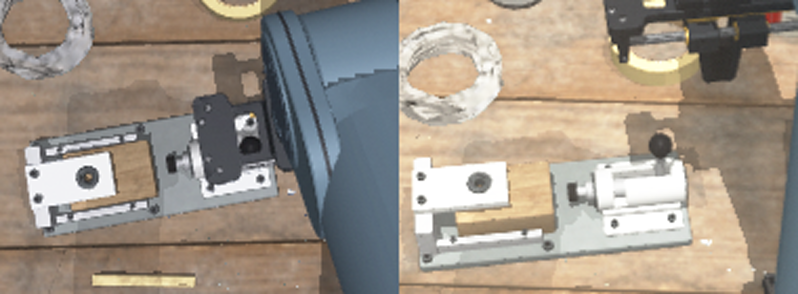

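The gripper hangs behind and above the ball, and the jig is unchanged. Next I descend behind the ball.

>>> step_arm([
  [2, 0, 35],
  [2, 0, 70],
  [2, 0, 100],
  [2, 0, 110],
  [2, 0, 110],
], grip=[0, 0, 0, 0, 0], turn=[0, 0, 0, 0, 0])

```text
clock: 2.7
position: [604.2, 11.2, 91.1]
tool_rot: [0.997, 0.077, -0.0, 0.0]
force: [-0.2, 0.1, -0.1]
grip_width: 0.4
grip_force: 0.0
```

>>> step_arm([
  [0, -6, 0],
  [0, -12, 0],
  [0, -18, 0],
  [0, -24, 0],
  [0, -30, 0],
], grip=[0, 0, 0, 0, 0], turn=[0, 0, 0, 0, 0])

```text
clock: 3.32
position: [600.1, 40.7, 91.2]
tool_rot: [0.997, 0.077, 0.0, 0.001]
force: [0.5, -4.8, 3.4]
grip_width: 0.2
grip_force: 2.4
```

```bash
python3 -c "
from h import *
st((0,-146,90))
import cv2
for n in('top','scene'):
  im=eyes.snapshot(n); cv2.imwrite(f'pics/{n}2.png',im[:,:,::-1])
a=cv2.imread('pics/top2.png')[180:320,215:405];b=cv2.imread('pics/scene2.png')[180:320,200:390]
cv2.imwrite('pics/c2.png',cv2.resize(cv2.hconcat([a,b]),None,fx=2.1,fy=2.1,interpolation=cv2.INTER_CUBIC))"
```

```text
t 3.325 pos [600.1  40.7  91.2] jig [   1.4 -118.    91.2] F [ 0.5 -4.8  3.4] w 0.2 yaw 0.154
tool offset [-1.4 28.   1.2]
```

View pics/c2.png

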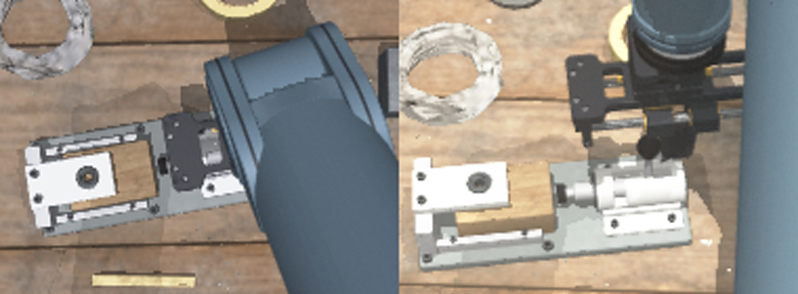

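The ball is in contact and moving: it shifted left in scene, with F ≈ 5 N. I keep pushing.

>>> step_arm([
  [-1, -6, 0],
  [-1, -12, 0],
  [-1, -17, 0],
  [-1, -22, 0],
  [-1, -26, 0],
], grip=[0, 0, 0, 0, 0], turn=[0, 0, 0, 0, 0])

```text
clock: 4.05
position: [595.0, 66.9, 91.0]
tool_rot: [0.997, 0.077, 0.0, 0.0]
force: [2.5, -5.5, 3.2]
grip_width: 0.3
grip_force: 2.9
```

>>> step_arm([
  [0, -1, 0],
  [0, -2, 0],
  [0, -3, 0],
  [0, -3, 0],
  [0, -3, 0],
], grip=[0, 0, 0, 0, 0], turn=[0, 0, 0, 0, 0])

```text
clock: 4.68
position: [594.5, 69.6, 90.9]
tool_rot: [0.997, 0.077, 0.0, 0.0]
force: [1.5, -5.3, 3.9]
grip_width: 0.5
grip_force: 2.8
```

```bash
python3 -c "
from h import *
st()"
```

```text
t 4.675 pos [594.5  69.6  90.9] jig [  0.3 -88.5  90.9] F [ 1.5 -5.3  3.9] w 0.5 yaw 0.154
```

>>> step_arm([
  [0, -1, 0],
  [0, -2, 0],
  [0, -3, 0],
  [0, -4, 0],
  [0, -4, 0],
], grip=[0, 0, 0, 0, 0], turn=[0, 0, 0, 0, 0])

```text
clock: 5.3
position: [594.2, 71.4, 91.0]
tool_rot: [0.997, 0.076, 0.0, 0.001]
force: [2.4, -9.8, 6.4]
grip_width: 0.3
grip_force: 5.0
```

```bash
python3 -c "
from h import *
st()"
```

```text
t 5.3 pos [594.2  71.4  91. ] jig [  0.3 -86.7  91. ] F [ 2.4 -9.8  6.4] w 0.3 yaw 0.153
```

>>> step_arm([
  [0, -1, 0],
  [0, -2, 0],
  [0, -3, 0],
  [0, -4, 0],
  [0, -4, 0],
], grip=[0, 0, 0, 0, 0], turn=[0, 0, 0, 0, 0])

```text
clock: 5.92
position: [594.1, 71.9, 91.1]
tool_rot: [0.997, 0.075, 0.0, 0.003]
force: [3.4, -15.6, 7.2]
grip_width: 0.6
grip_force: 8.5
```

```bash
python3 -c "
from h import *
st()
import cv2
for n in('top','scene'):
  im=eyes.snapshot(n); cv2.imwrite(f'pics/{n}3.png',im[:,:,::-1])
a=cv2.imread('pics/top3.png')[180:320,215:405];b=cv2.imread('pics/scene3.png')[220:320,200:345]
cv2.imwrite('pics/c3.png',cv2.resize(b,None,fx=5,fy=5,interpolation=cv2.INTER_CUBIC))"
```

```text
t 5.925 pos [594.1  71.9  91.1] jig [  0.3 -86.2  91.1] F [  3.4 -15.6   7.2] w 0.6 yaw 0.151
```

View pics/c3.png

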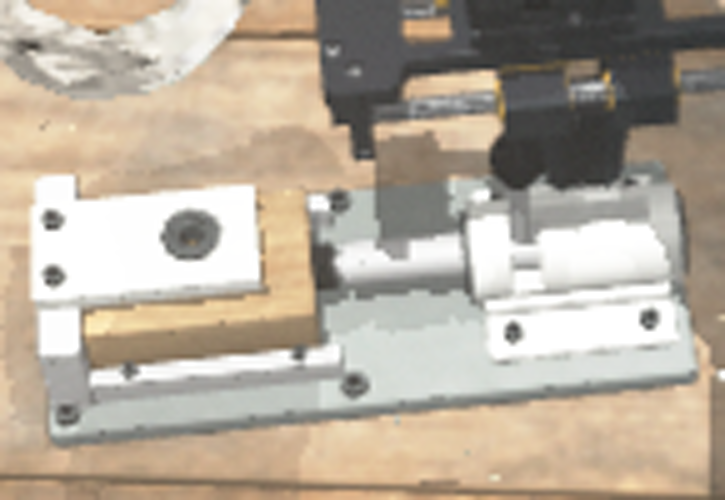

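The scene shows the stem (523,215) at the slot corner facing the side leg. The block is home against the stop and the nose is pressing on it. I back off and go round to the +x side of the ball.

>>> step_arm([
  [0, 16, 0],
  [12, 18, 0],
  [34, 16, 0],
  [34, -2, 0],
  [34, -20, 0],
], grip=[0, 0, 0, 0, 0], turn=[0, 0, 0, 0, 0])

```text
clock: 6.65
position: [622.1, 105.9, 90.2]
tool_rot: [0.997, 0.078, -0.001, -0.001]
force: [-0.0, 0.4, 1.3]
grip_width: 0.6
grip_force: 0.0
```

```bash
python3 -c "
from h import *
st()"
```

```text
t 6.65 pos [622.1 105.9  90.2] jig [ 33.2 -56.9  90.2] F [-0.   0.4  1.3] w 0.6 yaw 0.156
```

>>> step_arm([
  [-10, 1, -5],
  [-17, 1, -6],
  [-24, 1, -6.5],
  [-30, 1, -6],
  [-36, 1, -5.5],
], grip=[0, 0, 0, 0, 0], turn=[0, 0, 0, 0, 0])

```text
clock: 7.28
position: [587.8, 95.9, 96.3]
tool_rot: [0.997, 0.077, 0.0, 0.0]
force: [0.9, 0.9, -0.4]
grip_width: 0.3
grip_force: 0.6
```

```bash
python3 -c "
from h import *
st((-12,-59,93.5))"
```

```text
t 7.275 pos [587.8  95.9  96.3] jig [ -2.3 -61.6  96.3] F [ 0.9  0.9 -0.4] w 0.3 yaw 0.154
tool offset [-9.7 -2.6  2.8]
```

>>> step_arm([
  [-9.5, -1, 3],
  [-18, -1, 7.5],
  [-26, -1, 13],
  [-30, -1, 17],
  [-33, -1, 20.5],
], grip=[0, 0, 0, 0, 0], turn=[0, 0, 0, 0, 0])

```text
clock: 7.9
position: [554.9, 92.4, 75.3]
tool_rot: [0.997, 0.077, -0.0, 0.0]
force: [0.7, -0.5, 0.4]
grip_width: 0.5
grip_force: 0.4
```

```bash
python3 -c "
from h import *
st((-41,-60,67.7))
import cv2
for n in('top','scene'):
  im=eyes.snapshot(n); cv2.imwrite(f'pics/{n}4.png',im[:,:,::-1])
b=cv2.imread('pics/scene4.png')[220:320,200:345]
cv2.imwrite('pics/c4.png',cv2.resize(b,None,fx=5,fy=5,interpolation=cv2.INTER_CUBIC))"
```

```text
t 7.9 pos [554.9  92.4  75.3] jig [-35.3 -59.9  75.3] F [ 0.7 -0.5  0.4] w 0.5 yaw 0.155
tool offset [-5.7  0.1  7.7]
```

View pics/c4.png

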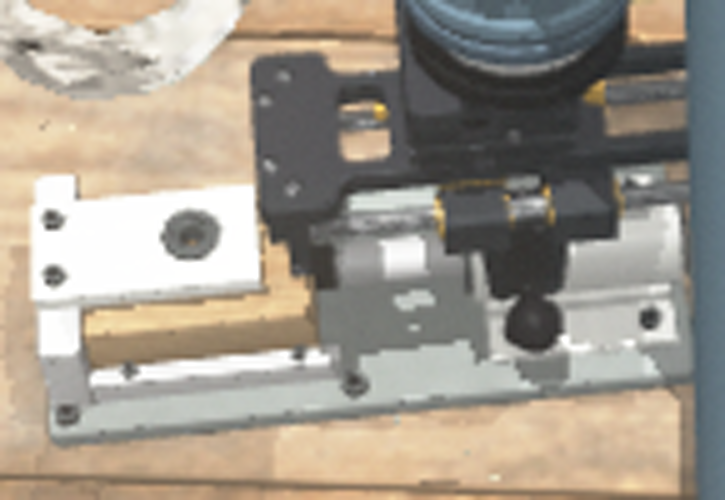

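The ball (530,320) has swung well over towards -x, the fingertips behind it. Next I push it to the end of the leg.

>>> step_arm([
  [-5, 0, 7],
  [-9, 0, 14],
  [-12, 0, 17],
  [-16, 0, 19],
  [-16, 0, 19],
], grip=[0, 0, 0, 0, 0], turn=[0, 0, 0, 0, 0])

```text
clock: 8.62
position: [544.1, 90.8, 58.8]
tool_rot: [0.997, 0.077, 0.005, -0.001]
force: [8.9, 1.1, 7.6]
grip_width: 0.4
grip_force: 5.4
```

```bash
python3 -c "
from h import *
st()"
```

```text
t 8.625 pos [544.1  90.8  58.8] jig [-46.2 -59.8  58.8] F [8.9 1.1 7.6] w 0.4 yaw 0.155
```

It has stopped at the end of the leg: the force rises to 9 and 8 N at the predicted end position. I lift clear.

>>> step_arm([
  [10, 0, -14],
  [12, 0, -40],
  [12, 20, -80],
  [12, 60, -120],
  [12, 110, -150],
], grip=[0, 0, 0, 0, 0], turn=[0, 0, 0, 0, 0])

```text
clock: 9.25
position: [567.8, -16.9, 208.0]
tool_rot: [0.997, 0.079, -0.0, -0.0]
force: [0.8, -0.6, -0.9]
grip_width: 0.4
grip_force: 0.0
```

>>> step_arm([
  [0, 50, 0],
  [0, 100, 0],
  [0, 150, 0],
  [0, 180, 0],
  [0, 180, 0],
], grip=[0, 0, 0, 0, 0], turn=[0, 0, 0, 0, 0])

```text
clock: 9.88
position: [594.7, -197.7, 205.8]
tool_rot: [0.997, 0.075, -0.001, 0.0]
force: [-0.7, 0.8, 0.9]
grip_width: -0.2
grip_force: 0.0
```

```bash
python3 -c "
from h import *
st()
for n in ('top','scene'): print(n,'knob expected',proj(n,jig2w(Q,(-61,-60,44))).round(1))
import cv2
for n in('top','scene'):
  im=eyes.snapshot(n); cv2.imwrite(f'pics/{n}5.png',im[:,:,::-1])
a=cv2.imread('pics/top5.png')[220:320,215:360];b=cv2.imread('pics/scene5.png')[220:320,200:345]
cv2.imwrite('pics/c5.png',cv2.resize(cv2.vconcat([a,b]),None,fx=3,fy=3,interpolation=cv2.INTER_CUBIC))"
```

```text
t 9.875 pos [ 594.7 -197.7  205.8] jig [ -40.7 -352.7  205.8] F [-0.7  0.8  0.9] w -0.2 yaw 0.15
top knob expected [320.1 282.5]
scene knob expected [305.2 292.7]
```

View pics/c5.png

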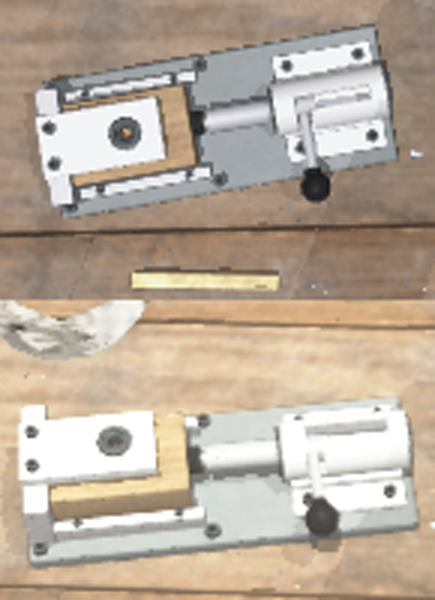

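The ball lies at (320.3,281.7) in top and (307,292.7) in scene, within about 2 px of the predicted end-of-leg position. The block is home with the nose on it, the bar is untouched and the arm is clear. I hand in.

```bash
python3 -c "
from bench import ticket
print(ticket.close_job())"
```

```text
the job is handed in; nothing more can be done
None
```

The block is clamped and the job is handed in: the bolt is fully forward with the block against the end stop, the handle is over at the end of the side leg, and the arm is clear. This was checked in the last pictures only; the hand-in returned no verdict.

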